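# Put the throwing tools back in their trays

### The arm

A 6-joint arm with a two-finger parallel gripper is mounted at the origin on the work surface. World frame = base frame: x ahead of the robot, y to its left, z up, the work surface at z = 0. Lengths are in mm, angles in rad, forces in N, time in s.
With the tool pointing down it reaches from about 300 to 875 mm from the base axis. Payload 6.4 kg.
Tool frame: the origin (TCP) lies on the centre line of the jaws, within the pads' length; the fingertips stand 19 mm ahead of it and the grasp point (between the pads) is the TCP; z points along the fingers, y is the line along which they close (so a half turn about z gives the same grasp; the last joint's range is limited). The gripper opens to 88 mm and grips with 3 to 60 N. Pads are 18 mm wide; open, the fingers measure 123 mm over their backs; the gripper's body (75 mm by 187 mm) begins 45 mm behind the grasp point.
Start: joints at [1.106, 0.181, 1.607, -0, 1.354, -0.206], TCP at [147.142, 555.869, 257.714] pointing down, gripper open.
Joint ranges: [-2.99, 2.99], [-0.89, 2.07], [0.3, 2.58], [-1.14, 4.28], [0, 2.63], [-3.12, 3.12]. Speed limits (rad/s): [2.57, 2.57, 3.01, 3.14, 3.14, 3.14].

### API

Orientations are given as a unit quaternion [w, x, y, z].
In Python, from workcell import manip, cams gives the robot as it stands. The module is installed in compiled form; this text tells all that it offers.
- The arm moves only by the tool jog_arm, never from a script. Its argument "steps" is a list that holds one entry, the list of rows, each a list of 5 numbers: the finger opening in mm, from 0 to 88.1, then the shift along the tool's x, y, z in mm, then the turn about the tool's z in degrees. In form: [[[claw, x, y, z, yaw], ...]]. A call has 1 to 10 rows; each row shifts and turns the commanded pose from where the row before left it, along the tool's axes as they then stand; what a row does not reach is not made up. A row lasts 1/8 s, in which the tool goes at most 62.5 mm and 10.7 degrees, less where a joint would pass 70% of its speed; a pose out of reach is approached as far as the arm can. A call is refused whole if a number of a shift passes 62.5 or a number of a turn 10.7, either way. A call with a gripper value outside its range is refused whole. The fingers move at their own pace and stop on an object; the grip force is fixed at half the most. Time passes only in rows, so rows that do not move let the fingers close. It gives the time, the measured TCP pose, the force, the opening and the grip force at its end, in the units of the state.
- manip.get_obs(): the state, without advancing time (a new reading comes with each control period).
- cams.capture(name): name is "side" or "top"; returns a dict with "image" (480x640x3 uint8, red, green, blue), "intrinsics" (3x3 intrinsics, pixels), "view" (4x4, takes a point from world to camera coordinates). Camera axes: x right, y down, z forward; pixel columns grow to the right and rows downward; lengths in mm; the calibration is good to about 2 mm. A picture is of the moment at which its call begins. There is no depth.
- manip.finish_job(): hands the job in; it is judged then, once.
The state is a dict: "time": time; "q": joint angles; "joint_vel": joint speeds; "effort": joint torques, N m; "tool_pos": TCP position; "ee_rot": TCP orientation; "wrist_force": force on the tool from outside, world axes, zero at the start; "moment": the same for the moment, N m; "opening": opening from 0.0 (shut) to 1.0 (fully open); "finger_force": force on a finger pad.
Only numpy, scipy, OpenCV 4.12 (cv2) and the standard library are available. Lean on these libraries where they do the work, as an engineer would, in place of code of your own. Each camera call takes 0.05 s, during which the arm holds its last target. There are 200 camera calls.

### The job

Clear the throwing tools off the pottery table: lay both loop trimming tools flat and lengthwise, side by side, in the long tray, lay both wooden ribs flat on the floor of the square tray without overlapping, and stand the wooden stamp upright in the round dish. Leave the little clay bowl and the glaze jar where they stand.

Things in the scene. Friction and masses are not known exactly. Their poses are not given: they have to be found in the camera images.
- trimmer_pear: lying flat, loop trimming tool 155 mm long: flat-sided pale wood handle 105 x 16 x 16 mm, brass ferrule, and a flat steel wire loop 26 mm wide, pear-shaped (rounded end). Origin on the underside of the handle at the balance point (grip here, across the 16 mm); x runs along the tool towards the loop, z up. The handle reaches from x = -65 to +40 mm, the loop ends at x = +91 mm. About 40 g.
- trimmer_square: lying flat, loop trimming tool 155 mm long: flat-sided pale wood handle 105 x 16 x 16 mm, brass ferrule, and a flat steel wire loop 26 mm wide, square-ended. Origin on the underside of the handle at the balance point (grip here, across the 16 mm); x runs along the tool towards the loop, z up. The handle reaches from x = -65 to +40 mm, the loop ends at x = +91 mm. About 40 g.
- rib_straight: wooden rib (flat throwing scraper) lying flat, 90 x 36 x 12 mm, a plain rectangle with square ends, with a 14 mm thumb hole in the middle. Origin at the centre of its underside; x along the 90 mm, y along the 36 mm (grip across these), z up. About 40 g.
- rib_round: wooden rib (flat throwing scraper) lying flat, 90 x 36 x 12 mm, same outline size but with fully round ends, with a 14 mm thumb hole in the middle. Origin at the centre of its underside; x along the 90 mm, y along the 36 mm (grip across these), z up. About 40 g.
- stamp: turned wooden clay stamp standing upright, 54 mm tall: round foot 40 mm across and 14 mm high, narrow waist, round knob 28 mm across from 32 to 52 mm height (grip here). Origin at the centre of the underside, z up. About 50 g.
- trough: fixed long low plywood tray, 126 x 232 mm outside and 16 mm high, walls and floor 5 mm thick (inside 116 x 222 mm, floor 5 mm above the table). Origin at the centre of its underside, on the table; y along its length, x across, z up.
- square_tray: fixed square low plywood tray, 162 x 162 mm outside and 16 mm high, walls and floor 5 mm thick (inside 152 x 152 mm, floor 5 mm above the table). Origin at the centre of its underside, on the table; x and y along its sides, z up.
- dish: fixed round terracotta dish, 86 mm across outside and 14 mm high, rim 4 mm thick (inside about 78 mm across), inner floor 5 mm above the table. Origin at the centre of its underside, on the table.
- bowl: bystander: small unfired terracotta bowl, 72 mm across and 45 mm high, loose between the trays. Origin at the centre of its underside.
- jar: bystander: small white glaze jar, 52 mm across and 55 mm high, loose between the trays. Origin at the centre of its underside.

How it is judged:
By the outcome, as a careful person would: the job done as asked, in the order asked, and still so for the second after the job is handed in, with the robot touching nothing.
It also fails if it takes over 128 s, if anything falls off the work surface, if the arm or the gripper's body presses on something with over 40 N, if the wrist force passes 120 N, or if a joint passes its speed limit or range.

## Working session

There is one attempt and no reset: what is moved stays moved. The work goes in short steps, Python scripts to look and compute and a tool call to move; the robot and the scene stay as the last step left them, time stands still between calls to the robot, and variables do not carry over. Pictures are saved under pics/ and viewed, at most 14 in all, crops included, and the job is handed in when it is done.

Besides the shell and the picture viewer there is one more tool, called after ">>>" as name([rows], argument=value, ...), one row to a line, values as JSON. jog_arm: Moves the arm, as the interface text tells. Its arguments: {"type":"object","properties":{"steps":{"type":"array"}},"required":["steps"]}

```bash
mkdir -p pics
python3 - <<'E'
from workcell import manip,cams
import cv2,numpy as np
np.set_printoptions(suppress=True,precision=4)
for n in("top","side"):
    c=cams.capture(n);cv2.imwrite(f"pics/{n}0.png",c["image"][:,:,::-1]);print(n,c["intrinsics"],c["view"])
    np.savez(f"{n}.npz",K=c["intrinsics"],V=c["view"])
print(manip.get_obs())
E
```

```text
top [[562.5695   0.     316.3939]
 [  0.     562.5695 242.8116]
 [  0.       0.       1.    ]] [[   0.0555   -0.9984   -0.0055   -5.3691]
 [  -0.9779   -0.0533   -0.2022  500.9081]
 [   0.2016    0.0166   -0.9793 1110.973 ]
 [   0.        0.        0.        1.    ]]
side [[551.9022   0.     321.7128]
 [  0.     551.9022 240.5416]
 [  0.       0.       1.    ]] [[   0.7551   -0.6552   -0.0236 -369.0696]
 [  -0.3462   -0.3679   -0.863   210.693 ]
 [   0.5568    0.6598   -0.5047  741.0434]
 [   0.        0.        0.        1.    ]]
{'time': 0.1, 'q': array([ 1.1058,  0.1815,  1.6079,  0.    ,  1.3538, -0.2063]), 'joint_vel': array([ 0.0006, -0.0035, -0.0011,  0.0007, -0.0006,  0.0001]), 'effort': array([  0.0006, -43.4821, -34.269 ,   0.0702,   0.0341,  -0.0001]), 'tool_pos': array([146.9029, 555.4723, 256.9245]), 'ee_rot': array([-0.0003,  0.129 ,  0.9916, -0.0007]), 'wrist_force': array([-0.0778,  0.4307, -0.2756]), 'moment': array([ 0.0444, -0.0041,  0.0206]), 'finger_force': 0.0, 'opening': 0.997107848215057}
```

View pics/top0.png

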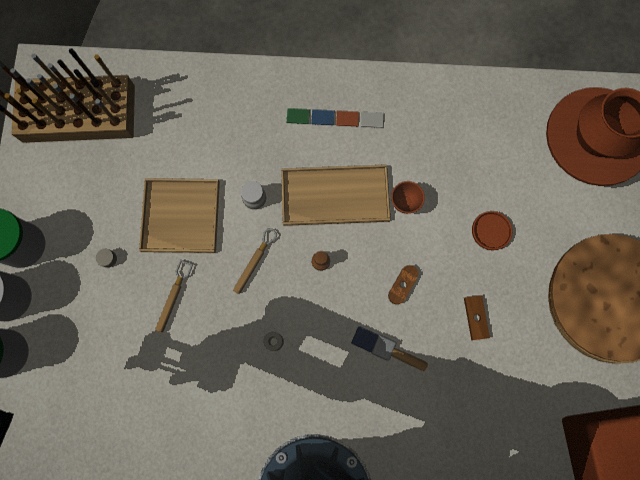

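View pics/side0.png

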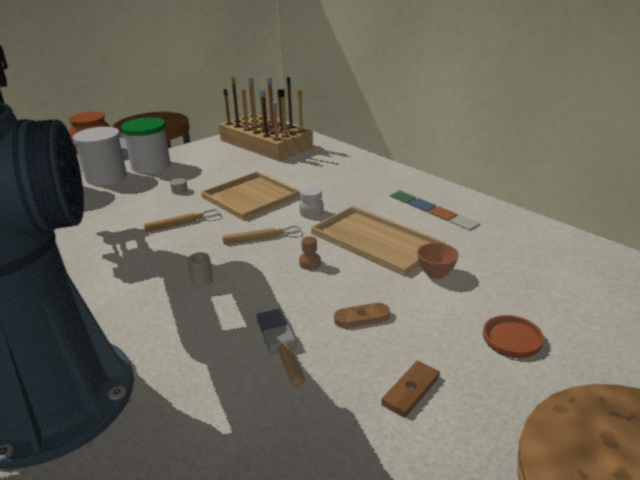

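The top view shows these things:
- **Trays and dish:** square tray (180,215), trough (336,195) with its length along image x, dish (492,230).
- **Bystanders:** jar (252,193), bowl (408,197).
- **Trimmers:** square-ended one (175,298), pear-shaped one (257,262).
- **Stamp and ribs:** stamp (321,260), rib_round (404,284), rib_straight (477,317).

The side view shows the same things. I'll segment and enlarge next.

```bash
cat > h.py <<'E'
import numpy as np,cv2
C={n:np.load(f"{n}.npz") for n in("top","side")}
def ray(n,p,z):
    K,V=C[n]["K"],C[n]["V"];R=V[:3,:3];t=V[:3,3];o=-R.T@t
    d=R.T@np.linalg.solve(K,[p[0],p[1],1]);return o+d*(z-o[2])/d[2]
def proj(n,P):
    c=C[n]["K"]@(C[n]["V"]@np.r_[P,1])[:3];return c[:2]/c[2]
def tri(pt,ps):
    A=[];b=[]
    for n,p in(("top",pt),("side",ps)):
        K,V=C[n]["K"],C[n]["V"];M=K@V[:3]
        for i in(0,1):
            r=M[i]-p[i]*M[2];s=np.linalg.norm(r[:3]);A.append(r[:3]/s);b.append(-r[3]/s)
    x,res,_,_=np.linalg.lstsq(np.array(A),np.array(b),rcond=None);return x,np.sqrt(res)
E
python3 - <<'E'
import cv2
from h import *
for n,(x,y,w,h),f in(("top",(135,155,200,190),3),("top",(300,155,220,190),3),("side",(135,165,200,140),4),("side",(290,190,270,225),2.9)):
    im=cv2.imread(f"pics/{n}0.png")
    c=cv2.resize(im[y:y+h,x:x+w],None,fx=f,fy=f,interpolation=cv2.INTER_CUBIC)
    for i in range((x+19)//20*20,x+w,20):
        X=int((i-x)*f);cv2.line(c,(X,0),(X,5),(0,0,255),1);cv2.putText(c,str(i),(X,16),0,.35,(0,0,255))
    for i in range((y+19)//20*20,y+h,20):
        Y=int((i-y)*f);cv2.line(c,(0,Y),(5,Y),(0,0,255),1);cv2.putText(c,str(i),(7,Y+4),0,.35,(0,0,255))
    cv2.imwrite(f"pics/{n}_{x}.png",c)
E
```

```text
(no output)
```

View pics/top_135.png

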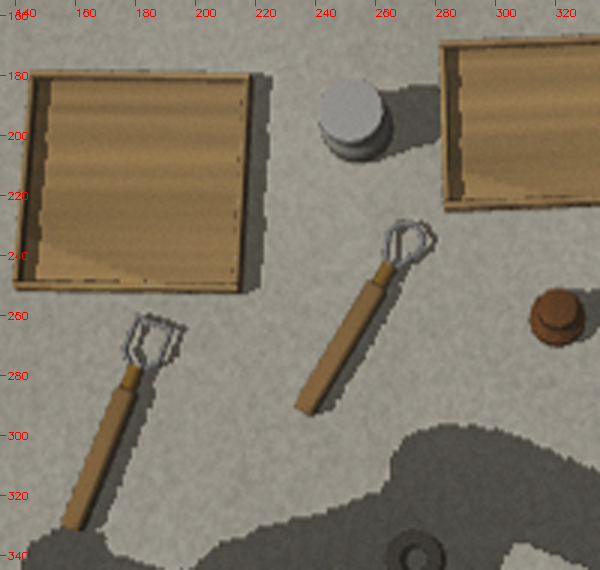

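View pics/top_300.png

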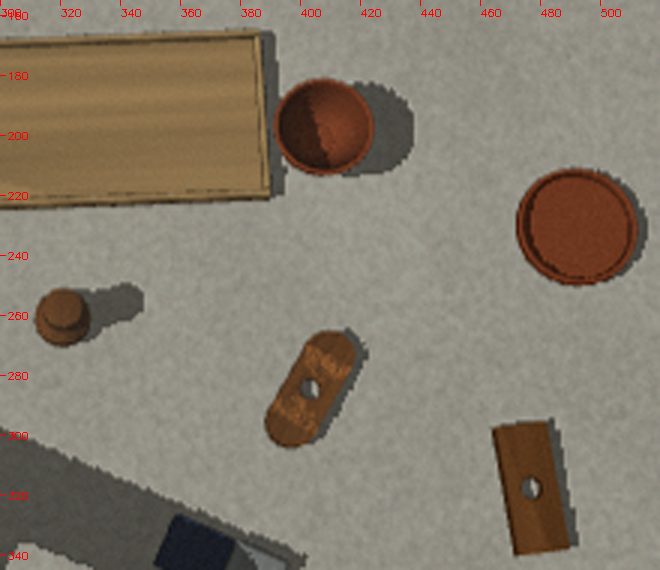

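View pics/side_135.png

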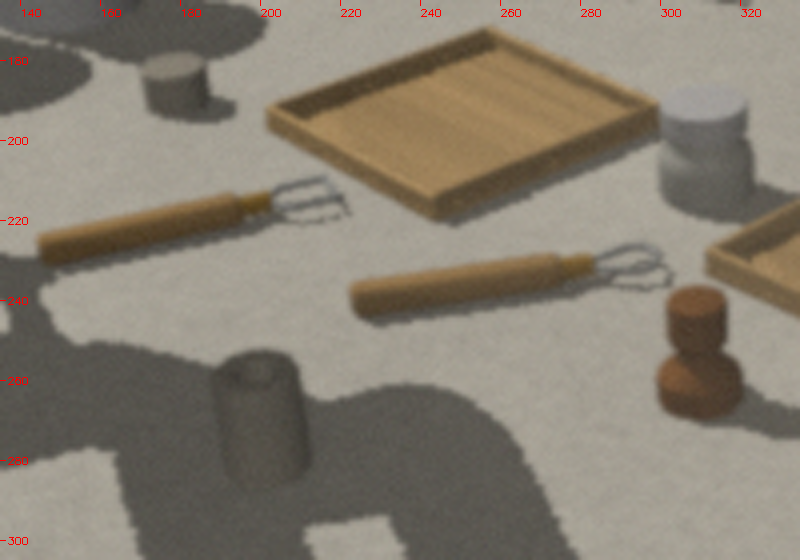

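View pics/side_290.png

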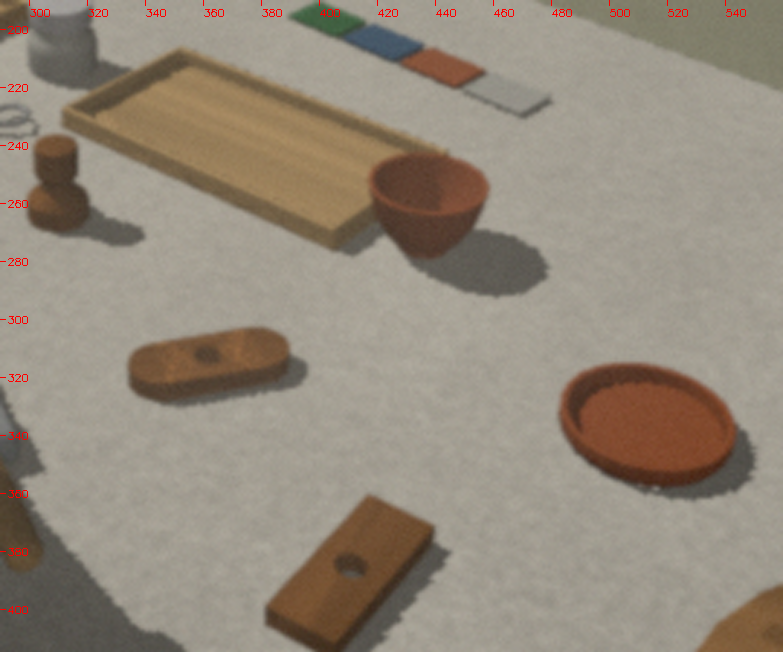

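Pixels read from the crops follow. Both crops clearly show the pear-shaped loop on the right trimmer and the square one on the left. I triangulate these now.

```bash
cat > m.py <<'E'
from h import *
np.set_printoptions(suppress=True,precision=1)
a=lambda x,y:(135+(x-1)/3,155+(y-1)/3)
b=lambda x,y:(300+(x-1)/3,155+(y-1)/3)
c=lambda x,y:(135+(x-1.5)/4,165+(y-1.5)/4)
d=lambda x,y:(290+(x-1)/2.9,190+(y-1)/2.9)
L={"sqTL 16":(a(31,73),c(490,28)),"sqTR":(a(252,74),c(660,105)),"sqBR":(a(238,292),c(435,200)),"sqBL":(a(14,289),c(267,110)),
"trTL 16":(a(440,42),d(181,48)),"trTR":(b(265,32),d(448,152)),"trBR":(b(270,198),d(335,237)),"trBL":(a(445,210),d(63,112)),
"tsq butt 16":(a(71,527),c(43,240)),"tsq end":(a(127,387),c(240,203)),"tp butt 16":(a(305,409),c(355,287)),"tp end":(a(378,283),c(562,260)),
"stamp top 52-54":(a(563,306),c(697,295)),"stampB":(b(65,307),d(56,141)),"rr hole 12":(b(310,388),d(208,355)),"rs hole 12":(b(532,489),d(351,565)),
"rsA":(b(492,428),d(369,495)),"rsB":(b(547,421),d(434,527)),"rsC":(b(570,547),d(335,640)),"rsD":(b(515,555),d(265,603)),
"dish 14":(b(577,227),d(648,421)),"bowl 45":(b(324,127),d(429,184)),"jar 55":(a(351,111),c(704,105))}
for k,(p,s) in L.items():
    x,r=tri(p,s);z=float(k.split()[1].split('-')[0]) if ' ' in k else x[2]
    print(k,x,r,"top@z",ray("top",p,z)[:2])
for k,p,z in(("rr e1",b(336,331),12),("rr e2",b(284,447),12),("tsq loop",a(166,321),5),("tp loop",a(414,222),5)):print(k,ray("top",p,z))
for k,i in(("tsq",16),("tp",16),("rr",12)):pass
E
python3 m.py
```

```text
sqTL 16 [630.4 404.9  14.1] [0.7] top@z [629.4 404.5]
sqTR [636.6 244.4  15.1] [1.6] top@z [637.6 243.8]
sqBR [477.4 238.8  13.6] [1.6] top@z [476.4 239.4]
sqBL [470.5 398.4  13.4] [0.9] top@z [469.9 398.7]
trTL 16 [669.6 108.9  14.1] [0.1] top@z [669.  108.6]
trTR [ 687.6 -123.2   17.9] [1.7] top@z [ 688.5 -124. ]
trBR [ 566.4 -132.5   10.8] [0.8] top@z [ 566.  -132.1]
trBL [544.8  96.4  12.7] [0.9] top@z [544.2  96.7]Traceback (most recent call last):
  File "m.py", line 14, in <module>
    x,r=tri(p,s);z=float(k.split()[1].split('-')[0]) if ' ' in k else x[2]
                   ~~~~~^^^^^^^^^^^^^^^^^^^^^^^^^^^^
ValueError: could not convert string to float: 'butt'
```

```bash
sed -i "s/split()\[1\]/split()[-1]/; s/if ' ' in k else/if k[-1].isdigit() else/" m.py; python3 m.py|tail -n +9
```

```text
tsq butt 16 [305.8 339.   14.6] [0.4] top@z [305.5 338.7]
tsq end [404.5 311.9  10.6] [0.6] top@z [404.9 311.8]
tp butt 16 [395.7 184.4  16.2] [0.] top@z [395.7 184.5]
tp end [488.3 140.6  13.5] [0.] top@z [488.3 140.6]
stamp top 52-54 [470.    9.1  56.5] [1.9] top@z [471.9   8.4]
stampB [470.1  10.6  55.8] [0.5] top@z [470.4  10.4]
rr hole 12 [ 429.9 -163.8   11.5] [0.5] top@z [ 430.1 -164. ]
rs hole 12 [ 368.2 -319.    12. ] [0.] top@z [ 368.2 -319. ]
rsA [ 410.1 -292.5   10. ] [1.5] top@z [ 409.2 -291.7]
rsB [ 415.6 -329.1   12.1] [0.7] top@z [ 416.  -329.5]
rsC [ 329.5 -344.4   12.6] [0.8] top@z [ 329.9 -344.7]
rsD [ 322.8 -307.8   10.9] [0.6] top@z [ 322.5 -307.5]
dish 14 [ 556.9 -352.2    9.7] [0.3] top@z [ 555.7 -350.8]
bowl 45 [ 611.2 -164.8   44.1] [0.2] top@z [ 610.8 -164.6]
jar 55 [602.2 164.2  53.3] [0.1] top@z [601.7 163.9]
rr e1 [ 471.6 -181.3   12. ]
rr e2 [ 387.8 -146.9   12. ]
tsq loop [454.2 290.4   5. ]
tp loop [536.  119.1   5. ]
```

Measurements agree with the text:
- Rims come out at about 14 mm (16 expected), handles at about 14 (16) and ribs at about 12. The trough measures 125×232.
- rib_straight is about 88×37, and the stamp top is at about 55.

Next is a helper that turns targets into tool-axis shifts.

```bash
cat > go.py <<'E'
import sys,numpy as np
from workcell import manip
# targets: x,y,z,theta(deg of tool y in world); sequential, shift first in current axes, then yaw
o=manip.get_obs();p=o["tool_pos"];w,x,y,z=o["ee_rot"]
th=np.degrees(np.arctan2(1-2*(x*x+z*z),2*(x*y-w*z)))
print("now",p.round(1),"th",th.round(2),"t",round(o["time"],2),"open",round(o["opening"]*88.1,1),"ff",np.round(o["finger_force"],1),"wf",o["wrist_force"].round(1),"q",o["q"].round(2))
for a in sys.argv[1:]:
    X,Y,Z,T=map(float,a.split(","));d=np.array([X,Y,Z])-p;t=np.radians(th)
    # yaw first, then the shift in turned axes
    yaw=(th-T+90)%180-90;T2=th-yaw
    f=lambda t:np.array([-d[0]*np.sin(t)+d[1]*np.cos(t),d[0]*np.cos(t)+d[1]*np.sin(t),-d[2]])
    print(a,"| shift in old axes",f(t).round(1),"yaw",yaw.round(1),"| shift if yaw first",f(np.radians(T2)).round(1))
    p=np.array([X,Y,Z]);th=T2
E
python3 go.py 368.2,321.5,120,74.7 368.2,321.5,23,74.7
```

```text
now [146.9 555.5 256.9] th 75.18 t 0.1 open 87.8 ff 0.0 wf [-0.1  0.4 -0.3] q [ 1.11  0.18  1.61  0.    1.35 -0.21]
368.2,321.5,120,74.7 | shift in old axes [-273.8 -169.6  136.9] yaw 0.5 | shift if yaw first [-275.2 -167.3  136.9]
368.2,321.5,23,74.7 | shift in old axes [ 0.  0. 97.] yaw 0.0 | shift if yaw first [ 0.  0. 97.]
```

>>> jog_arm([
  [[60, -30, -19, 0, 0], [60, -30, -19, 10, 0], [60, -31, -19, 18, 0], [60, -31, -19, 18, 0], [60, -31, -19, 18, 0], [60, -31, -19, 18, 0], [60, -30, -19, 18, 0], [60, -30, -19, 18, 0], [60, -30, -18, 18, 0.5], [50, 0, 0, 0, 0]],
])

```text
time: 1.35
tool_pos: [368.7, 319.5, 120.2]
ee_rot: [-0.001, 0.135, 0.991, -0.001]
wrist_force: [0.1, 0.8, 1.3]
opening: 0.591
finger_force: 0.0
```

```bash
python3 go.py 368.2,321.5,24,74.7
python3 - <<'E'
from workcell import cams
import cv2
cv2.imwrite("pics/s1.png",cams.capture("side")["image"][150:330,100:370,::-1].repeat(2,0).repeat(2,1))
E
```

```text
now [368.7 319.5 120.2] th 74.48 t 1.35 open 52.0 ff 0.0 wf [0.1 0.8 1.3] q [ 0.47  0.17  1.93 -0.    1.05 -0.83]
368.2,321.5,24,74.7 | shift in old axes [ 1.   1.8 96.2] yaw -0.2 | shift if yaw first [ 1.   1.8 96.2]
```

View pics/s1.png

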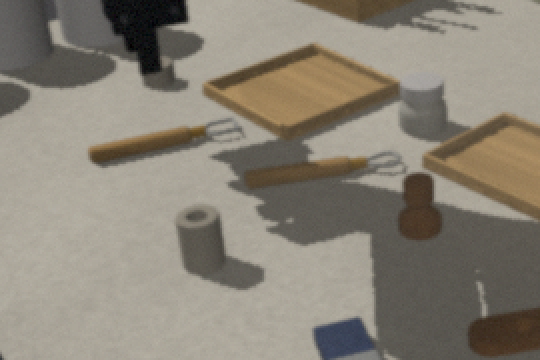

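The gripper's tip appears at full-image pixel (172,184), matching the projection (171,180). Now the descent and grip.

>>> jog_arm([
  [[50, 1, 1.8, 20, 0], [50, 0, 0, 25, 0], [50, 0, 0, 25, 0], [50, 0, 0, 16, 0], [50, 0, 0, 10, 0], [50, 0, 0, 0, 0], [10, 0, 0, 0, 0], [10, 0, 0, 0, 0], [10, 0, 0, 0, 0], [10, 0, 0, 0, 0]],
])

```text
time: 2.65
tool_pos: [368.3, 323.5, 26.0]
ee_rot: [0.0, 0.133, 0.991, 0.0]
wrist_force: [-0.2, -0.2, 2.6]
opening: 0.176
finger_force: 30.0
```

```bash
python3 go.py 368.2,321.5,100,74.7 593,-1.6,100,5 593,-1.6,30,5
```

```text
now [368.3 323.5  26. ] th 74.66 t 2.65 open 15.5 ff 30.0 wf [-0.2 -0.2  2.6] q [ 0.48  0.35  1.95  0.    0.84 -0.83]
368.2,321.5,100,74.7 | shift in old axes [ -0.5  -1.9 -74. ] yaw -0.0 | shift if yaw first [ -0.5  -1.9 -74. ]
593,-1.6,100,5 | shift in old axes [-302.1 -252.3   -0. ] yaw 69.7 | shift if yaw first [-341.5  195.8   -0. ]
593,-1.6,30,5 | shift in old axes [ 0.  0. 70.] yaw 0.0 | shift if yaw first [ 0.  0. 70.]
```

>>> jog_arm([
  [[10, 0, 0, -25, 0], [10, 0, 0, -30, 0], [10, 0, 0, -25, 0], [10, -43, -36, 0, 0], [10, -43, -36, 0, 0], [10, -43, -36, 0, 0], [10, -43, -36, 0, 0], [10, -43, -36, 0, 0], [10, -43, -36, 0, 0], [10, -43, -36, 0, 0]],
])

```text
time: 3.9
tool_pos: [592.5, -0.9, 105.7]
ee_rot: [-0.0, 0.134, 0.991, 0.0]
wrist_force: [0.6, 0.3, -1.3]
opening: 0.175
finger_force: 30.0
```

>>> jog_arm([
  [[10, 0, 0, 0, 10], [10, 0, 0, 0, 10], [10, 0, 0, 0, 10], [10, 0, 0, 0, 10], [10, 0, 0, 0, 10], [10, 0, 0, 0, 10], [10, 0, 0, 0, 9.7], [10, 0, 0, 0, 0]],
])

```text
time: 4.9
tool_pos: [591.5, 0.8, 105.6]
ee_rot: [-0.0, 0.675, 0.738, -0.0]
wrist_force: [0.6, -0.9, -1.4]
opening: 0.176
finger_force: 30.0
```

```bash
python3 go.py 593,-1.6,60,5 593,-1.6,32,5
```

```text
now [591.5   0.8 105.6] th 5.05 t 4.9 open 15.5 ff 30.0 wf [ 0.6 -0.9 -1.4] q [-0.2   0.39  1.67 -0.    1.08 -0.29]
593,-1.6,60,5 | shift in old axes [-2.5  1.2 45.6] yaw 0.1 | shift if yaw first [-2.5  1.2 45.6]
593,-1.6,32,5 | shift in old axes [ 0.  0. 28.] yaw 0.0 | shift if yaw first [ 0.  0. 28.]
```

>>> jog_arm([
  [[10, -2, 1.2, 20, 0], [10, 0, 0, 25, 0], [10, 0, 0, 16, 0], [10, 0, 0, 8, 0], [10, 0, 0, 4, 0], [10, 0, 0, 0, 0], [10, 0, 0, 0, 0]],
])

```text
time: 5.78
tool_pos: [593.7, -1.2, 33.4]
ee_rot: [0.001, 0.676, 0.737, 0.0]
wrist_force: [1.4, 0.6, -0.1]
opening: 0.176
finger_force: 30.0
```

>>> jog_arm([
  [[10, 0, 0, 2, 0], [10, 0, 0, 0, 0], [26, 0, 0, 0, 0], [26, 0, 0, 0, 0], [26, 0, 0, 0, 0], [26, 0, 0, -20, 0], [26, 0, 0, -30, 0], [26, 0, 0, -30, 0], [50, 0, 0, 0, 0]],
])

```text
time: 6.9
tool_pos: [595.5, -1.5, 114.8]
ee_rot: [0.003, 0.676, 0.737, 0.002]
wrist_force: [0.2, -0.1, -0.3]
opening: 0.385
finger_force: 0.0
```

```bash
python3 go.py 454.4,157.7,110,64.8 454.4,157.7,24,64.8
```

```text
now [595.5  -1.5 114.8] th 4.98 t 6.9 open 33.9 ff 0.0 wf [ 0.2 -0.1 -0.3] q [-0.2   0.38  1.66  0.    1.09 -0.29]
454.4,157.7,110,64.8 | shift in old axes [ 170.9 -126.8    4.8] yaw -59.8 | shift if yaw first [195.5  84.    4.8]
454.4,157.7,24,64.8 | shift in old axes [ 0.  0. 86.] yaw 0.0 | shift if yaw first [ 0.  0. 86.]
```

>>> jog_arm([
  [[50, 43, -32, 0, 0], [50, 43, -32, 0, 0], [50, 43, -32, 5, 0], [50, 42, -31, 0, 0], [50, 0, 0, 0, -10], [50, 0, 0, 0, -10], [50, 0, 0, 0, -10], [50, 0, 0, 0, -10], [50, 0, 0, 0, -10], [50, 0, 0, 0, -9.8]],
])

```text
time: 8.15
tool_pos: [451.1, 158.2, 105.2]
ee_rot: [-0.001, 0.216, 0.976, -0.0]
wrist_force: [0.4, -0.4, 0.7]
opening: 0.564
finger_force: 0.0
```

```bash
python3 go.py 454.4,157.7,24,64.8;  python3 - <<'E'
from workcell import cams
import cv2
cv2.imwrite("pics/t2.png",cv2.resize(cams.capture("top")["image"][150:320,220:420,::-1],None,fx=3,fy=3))
E
```

```text
now [451.1 158.2 105.2] th 65.1 t 8.15 open 49.7 ff 0.0 wf [ 0.4 -0.4  0.7] q [ 0.09  0.17  1.96 -0.    1.01 -1.05]
454.4,157.7,24,64.8 | shift in old axes [-3.2  0.9 81.2] yaw 0.3 | shift if yaw first [-3.2  0.9 81.2]
```

View pics/t2.png

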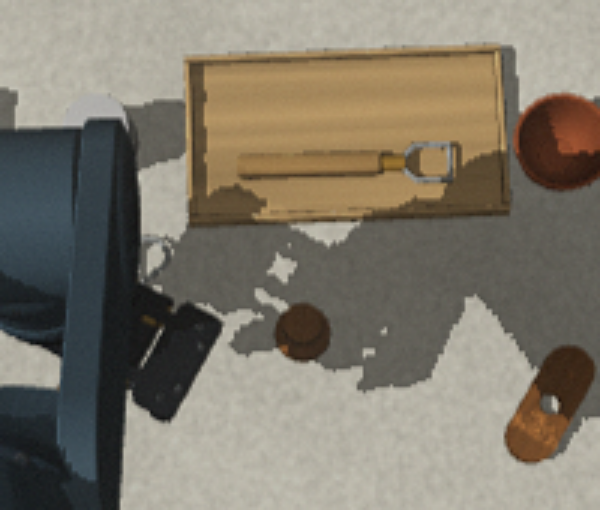

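The square trimmer lies flat and lengthwise in the trough at crop (240–455,163), clear of the walls. Now the pear trimmer.

>>> jog_arm([
  [[50, -3.2, 0.9, 20, 0.3], [50, 0, 0, 25, 0], [50, 0, 0, 20, 0], [50, 0, 0, 12, 0], [50, 0, 0, 5, 0], [50, 0, 0, 0, 0], [10, 0, 0, 0, 0], [10, 0, 0, 0, 0], [10, 0, 0, 0, 0], [10, 0, 0, 0, 0]],
])

```text
time: 9.45
tool_pos: [455.2, 157.7, 24.0]
ee_rot: [0.0, 0.221, 0.975, 0.0]
wrist_force: [-1.0, 0.2, 1.2]
opening: 0.178
finger_force: 30.0
```

```bash
python3 go.py 454.4,157.7,105,64.8 638.8,2.4,105,5
```

```text
now [455.2 157.7  24. ] th 64.47 t 9.45 open 15.7 ff 30.0 wf [-1.   0.2  1.2] q [ 0.09  0.34  1.97  0.    0.83 -1.04]
454.4,157.7,105,64.8 | shift in old axes [  0.7  -0.4 -81. ] yaw -0.3 | shift if yaw first [  0.7  -0.4 -81. ]
638.8,2.4,105,5 | shift in old axes [-233.  -62.   -0.] yaw 59.8 | shift if yaw first [-170.8  170.2   -0. ]
```

>>> jog_arm([
  [[10, 0, 0, -25, 0], [10, 0, 0, -30, 0], [10, 0, 0, -26, 0], [10, -39, -10.4, 0, 0], [10, -39, -10.4, 0, 0], [10, -39, -10.4, 0, 0], [10, -39, -10.4, 0, 0], [10, -39, -10.4, 0, 0], [10, -38, -10.4, 0, 0], [10, 0, 0, 0, 9.8]],
])

```text
time: 10.7
tool_pos: [640.2, -1.4, 104.6]
ee_rot: [0.001, 0.306, 0.952, -0.0]
wrist_force: [-0.1, 0.8, -0.9]
opening: 0.178
finger_force: 30.0
```

>>> jog_arm([
  [[10, 0, 0, 0, 10], [10, 0, 0, 0, 10], [10, 0, 0, 0, 10], [10, 0, 0, 0, 10], [10, 0, 0, 0, 9.7], [10, 0, 0, 0, 0], [10, 0, 0, 0, 0]],
])

```text
time: 11.58
tool_pos: [638.2, 1.0, 104.5]
ee_rot: [-0.0, 0.675, 0.738, -0.0]
wrist_force: [-0.3, 0.6, -1.1]
opening: 0.177
finger_force: 30.0
```

```bash
python3 go.py 638.8,2.4,31,5
```

```text
now [638.2   1.  104.5] th 5.16 t 11.57 open 15.6 ff 30.0 wf [-0.3  0.6 -1.1] q [-0.18  0.48  1.55 -0.    1.11 -0.27]
638.8,2.4,31,5 | shift in old axes [ 1.3  0.7 73.5] yaw 0.2 | shift if yaw first [ 1.3  0.7 73.5]
```

>>> jog_arm([
  [[10, 0, 0, 20, 0.2], [10, 0, 0, 25, 0], [10, 0, 0, 18, 0], [10, 0, 0, 7, 0], [10, 0, 0, 4, 0], [10, 0, 0, 0, 0], [10, 0, 0, 0, 0]],
])

```text
time: 12.45
tool_pos: [639.0, 0.9, 31.5]
ee_rot: [0.001, 0.677, 0.736, 0.0]
wrist_force: [-1.0, 1.3, -1.0]
opening: 0.179
finger_force: 30.0
```

>>> jog_arm([
  [[10, 0, 0, 1.5, 0], [10, 0, 0, 0, 0], [26, 0, 0, 0, 0], [26, 0, 0, 0, 0], [26, 0, 0, 0, 0], [26, 0, 0, -20, 0], [26, 0, 0, -30, 0], [26, 0, 0, -30, 0], [60, 0, 0, 0, 0], [70, 0, 0, 0, 0]],
])

```text
time: 13.7
tool_pos: [638.2, 1.0, 109.3]
ee_rot: [0.0, 0.677, 0.736, 0.0]
wrist_force: [0.1, 1.4, 0.3]
opening: 0.496
finger_force: 0.0
```

```bash
python3 go.py 430,-164,110,67.7 430,-164,22,67.7
```

```text
now [638.2   1.  109.3] th 4.77 t 13.7 open 43.7 ff 0.0 wf [0.1 1.4 0.3] q [-0.18  0.48  1.54 -0.    1.12 -0.27]
430,-164,110,67.7 | shift in old axes [-147.2 -221.2   -0.7] yaw -62.9 | shift if yaw first [ 130.  -231.7   -0.7]
430,-164,22,67.7 | shift in old axes [ 0.  0. 88.] yaw 0.0 | shift if yaw first [ 0.  0. 88.]
```

>>> jog_arm([
  [[60, -25, -37, 0, 0], [60, -25, -37, 0, 0], [60, -25, -37, 0, 0], [60, -24, -37, 0, 0], [60, -24, -37, 0, 0], [60, -24, -36, 0, 0], [60, 0, 0, 0, -10.5], [60, 0, 0, 0, -10.5], [60, 0, 0, 0, -10.5], [60, 0, 0, 0, -10.5]],
])

```text
time: 14.95
tool_pos: [429.4, -163.3, 108.0]
ee_rot: [-0.001, 0.366, 0.931, 0.0]
wrist_force: [0.0, -0.3, -0.6]
opening: 0.681
finger_force: 0.0
```

>>> jog_arm([
  [[60, 0, 0, 0, -10.5], [60, 0, 0, 0, -10.4], [60, 0, 0, 0, 0]],
])

```text
time: 15.32
tool_pos: [429.6, -163.3, 108.2]
ee_rot: [-0.001, 0.194, 0.981, 0.0]
wrist_force: [-0.2, -0.3, 0.3]
opening: 0.68
finger_force: 0.0
```

```bash
python3 go.py 430,-164,22,67.7;  python3 - <<'E'
from workcell import cams
import cv2
cv2.imwrite("pics/t3.png",cv2.resize(cams.capture("top")["image"][150:320,220:420,::-1],None,fx=3,fy=3))
E
```

```text
now [ 429.6 -163.3  108.2] th 67.58 t 15.32 open 59.9 ff 0.0 wf [-0.2 -0.3  0.3] q [-0.62  0.13  2.01  0.    1.01 -1.8 ]
430,-164,22,67.7 | shift in old axes [-0.6 -0.4 86.2] yaw -0.1 | shift if yaw first [-0.6 -0.4 86.2]
```

View pics/t3.png

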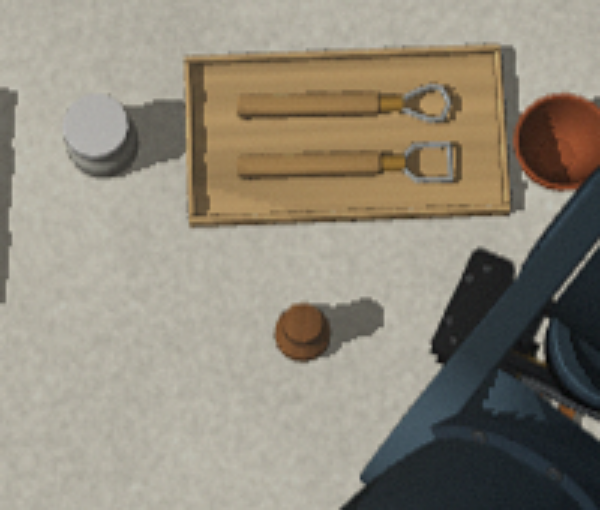

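Both trimmers lie flat, parallel and side by side in the trough at crop rows 104 and 163. The jar (98,130) and the bowl (560,140) haven't moved. Now rib_round.

>>> jog_arm([
  [[60, -0.6, -0.4, 25, 0], [60, 0, 0, 28, 0], [60, 0, 0, 20, 0], [60, 0, 0, 10, 0], [60, 0, 0, 4, 0], [60, 0, 0, 0, 0], [20, 0, 0, 0, 0], [20, 0, 0, 0, 0], [20, 0, 0, 0, 0], [20, 0, 0, 0, 0]],
])

```text
time: 16.62
tool_pos: [431.1, -164.7, 22.6]
ee_rot: [0.0, 0.194, 0.981, -0.0]
wrist_force: [-1.4, -0.2, 4.7]
opening: 0.409
finger_force: 31.3
```

```bash
python3 go.py 430,-164,115,67.7 552.1,353.6,115,92.2
```

```text
now [ 431.1 -164.7   22.6] th 67.66 t 16.62 open 36.0 ff 31.3 wf [-1.4 -0.2  4.7] q [-0.62  0.31  2.03  0.    0.81 -1.8 ]
430,-164,115,67.7 | shift in old axes [  1.2   0.2 -92.4] yaw -0.0 | shift if yaw first [  1.2   0.2 -92.4]
552.1,353.6,115,92.2 | shift in old axes [ 83.4 525.2  -0. ] yaw -24.5 | shift if yaw first [-141.9  512.5   -0. ]
```

>>> jog_arm([
  [[20, 0, 0, -25, 0], [20, 0, 0, -34, 0], [20, 0, 0, -34, 0], [20, 6.4, 40, 0, 0], [20, 6.4, 40, 0, 0], [20, 6.4, 40, 0, 0], [20, 6.4, 40, 0, 0], [20, 6.4, 40, 0, 0], [20, 6.4, 40, 0, 0], [20, 6.4, 40, 0, 0]],
])

```text
time: 17.88
tool_pos: [495.7, 112.9, 115.1]
ee_rot: [-0.0, 0.194, 0.981, -0.0]
wrist_force: [0.4, -0.9, -0.7]
opening: 0.406
finger_force: 31.2
```

>>> jog_arm([
  [[20, 6.4, 40, 0, 0], [20, 6.4, 40, 0, 0], [20, 6.4, 40, 0, 0], [20, 6.4, 40, 0, 0], [20, 6.4, 40, 0, 0], [20, 6.4, 40, 0, 0], [20, 6, 40, 0, -8.2], [20, 0, 0, 0, -8.2], [20, 0, 0, 0, -8.1], [20, 0, 0, 0, 0]],
])

```text
time: 19.12
tool_pos: [560.6, 387.4, 114.6]
ee_rot: [-0.0, -0.018, 1.0, -0.0]
wrist_force: [-0.0, -0.1, -1.2]
opening: 0.408
finger_force: 31.2
```

```bash
python3 go.py 552.1,353.6,60,92.2 552.1,353.6,28,92.2
```

```text
now [560.6 387.4 114.6] th 92.11 t 19.12 open 35.9 ff 31.2 wf [-0.  -0.1 -1.2] q [ 0.43  0.55  1.42 -0.    1.17 -1.18]
552.1,353.6,60,92.2 | shift in old axes [  9.7 -33.5  54.6] yaw -0.1 | shift if yaw first [  9.8 -33.4  54.6]
552.1,353.6,28,92.2 | shift in old axes [-0.  0. 32.] yaw 0.0 | shift if yaw first [-0.  0. 32.]
```

>>> jog_arm([
  [[20, 5, -17, 0, 0], [20, 4.7, -16.5, 0, 0], [20, 0, 0, 25, 0], [20, 0, 0, 25, 0], [20, 0, 0, 20, 0], [20, 0, 0, 10, 0], [20, 0, 0, 4, 0], [20, 0, 0, 0, 0], [20, 0, 0, 0, 0]],
])

```text
time: 20.25
tool_pos: [553.2, 353.9, 32.1]
ee_rot: [0.001, -0.019, 1.0, 0.0]
wrist_force: [0.7, -0.3, -0.4]
opening: 0.408
finger_force: 31.2
```

>>> jog_arm([
  [[20, 0, 0, 3.5, 0], [20, 0, 0, 0, 0], [42, 0, 0, 0, 0], [42, 0, 0, 0, 0], [42, 0, 0, 0, 0], [42, 0, 0, -25, 0], [42, 0, 0, -30, 0], [42, 0, 0, -30, 0], [60, 0, 0, 0, 0]],
])

```text
time: 21.38
tool_pos: [554.4, 354.4, 115.8]
ee_rot: [0.003, -0.019, 1.0, 0.001]
wrist_force: [1.5, 1.0, 0.7]
opening: 0.566
finger_force: 0.0
```

```bash
python3 go.py 368.8,-318.7,115,100.2 368.8,-318.7,22,100.2
```

```text
now [554.4 354.4 115.8] th 92.17 t 21.38 open 49.9 ff 0.0 wf [1.5 1.  0.7] q [ 0.39  0.5   1.49  0.    1.14 -1.22]
368.8,-318.7,115,100.2 | shift in old axes [ 211.  -665.6    0.8] yaw -8.0 | shift if yaw first [ 301.9 -629.6    0.8]
368.8,-318.7,22,100.2 | shift in old axes [-0.  0. 93.] yaw 0.0 | shift if yaw first [-0.  0. 93.]
```

>>> jog_arm([
  [[60, 13.2, -41.6, 0, 0], [60, 13.2, -41.6, 0, 0], [60, 13.2, -41.6, 0, 0], [60, 13.2, -41.6, 0, 0], [60, 13.2, -41.6, 0, 0], [60, 13.2, -41.6, 0, 0], [60, 13.2, -41.6, 0, 0], [60, 13.2, -41.6, 0, 0], [60, 13.2, -41.6, 0, 0], [60, 13.2, -41.6, 0, 0]],
])

```text
time: 22.62
tool_pos: [435.2, -68.1, 111.7]
ee_rot: [-0.001, -0.019, 1.0, 0.0]
wrist_force: [-0.4, 0.2, 0.2]
opening: 0.677
finger_force: 0.0
```

>>> jog_arm([
  [[60, 13.2, -41.6, 0, 0], [60, 13.2, -41.6, 0, 0], [60, 13.2, -41.6, 0, 0], [60, 13.2, -41.6, 0, 0], [60, 13.2, -41.6, 0, 0], [60, 13.2, -41.6, 0, -8], [60, 0, 0, 0, 0], [60, 0, 0, 0, 0]],
])

```text
time: 23.62
tool_pos: [366.2, -318.5, 111.6]
ee_rot: [-0.0, -0.088, 0.996, 0.001]
wrist_force: [1.4, 0.4, 0.7]
opening: 0.681
finger_force: 0.0
```

```bash
python3 go.py 368.8,-318.7,22,100.2
python3 - <<'E'
from workcell import cams
import cv2
cv2.imwrite("pics/t4.png",cv2.resize(cams.capture("top")["image"][155:285,120:320,::-1],None,fx=3,fy=3))
E
```

```text
now [ 366.2 -318.5  111.6] th 100.06 t 23.62 open 60.0 ff 0.0 wf [1.4 0.4 0.7] q [-0.96  0.18  1.94  0.    1.03 -2.71]
368.8,-318.7,22,100.2 | shift in old axes [-2.5 -0.6 89.6] yaw -0.1 | shift if yaw first [-2.5 -0.7 89.6]
```

View pics/t4.png

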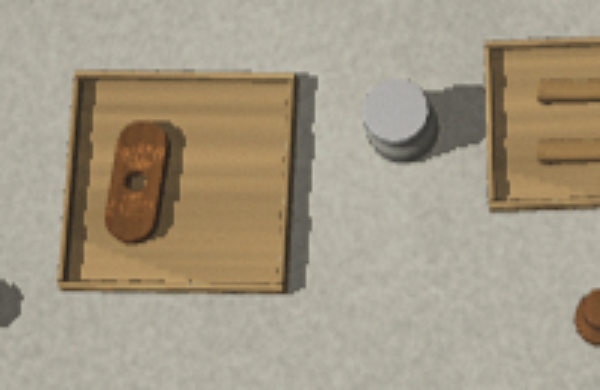

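rib_round lies flat in the square tray at crop (135,181), about 33 mm left of centre. Now rib_straight.

>>> jog_arm([
  [[60, -2.5, -0.6, 25, 0], [60, 0, 0, 28, 0], [60, 0, 0, 20, 0], [60, 0, 0, 11, 0], [60, 0, 0, 5, 0], [60, 0, 0, 0, 0], [20, 0, 0, 0, 0], [20, 0, 0, 0, 0], [20, 0, 0, 0, 0], [20, 0, 0, 0, 0]],
])

```text
time: 24.92
tool_pos: [369.5, -320.0, 24.1]
ee_rot: [0.0, -0.089, 0.996, -0.0]
wrist_force: [0.1, 1.1, 4.3]
opening: 0.404
finger_force: 30.0
```

```bash
python3 go.py 368.8,-318.7,115,100.2 554.6,287.6,115,92.2
```

```text
now [ 369.5 -320.    24.1] th 100.17 t 24.93 open 35.6 ff 30.0 wf [0.1 1.1 4.3] q [-0.96  0.35  1.96 -0.    0.83 -2.71]
368.8,-318.7,115,100.2 | shift in old axes [  0.5   1.4 -90.9] yaw -0.0 | shift if yaw first [  0.4   1.4 -90.9]
554.6,287.6,115,92.2 | shift in old axes [-290.2  563.8   -0. ] yaw 8.0 | shift if yaw first [-208.9  598.7   -0. ]
```

>>> jog_arm([
  [[20, 0, 0, -25, 0], [20, 0, 0, -34, 0], [20, 0, 0, -34, 0], [20, -18, 35, 0, 0], [20, -18, 35, 0, 0], [20, -18, 35, 0, 0], [20, -18, 35, 0, 0], [20, -18, 35, 0, 0], [20, -18, 35, 0, 0], [20, -18, 35, 0, 0]],
])

```text
time: 26.18
tool_pos: [450.3, -55.1, 116.7]
ee_rot: [0.0, -0.089, 0.996, -0.0]
wrist_force: [1.4, -0.1, -0.5]
opening: 0.408
finger_force: 30.0
```

>>> jog_arm([
  [[20, -18, 35, 0, 0], [20, -18, 35, 0, 0], [20, -18, 35, 0, 0], [20, -18, 35, 0, 0], [20, -18, 35, 0, 0], [20, -18, 35, 0, 0], [20, -18, 35, 0, 0], [20, -18, 35, 0, 0], [20, -18, 35, 0, 8], [20, 0, 0, 0, 0]],
])

```text
time: 27.42
tool_pos: [554.0, 284.5, 116.5]
ee_rot: [0.0, -0.02, 1.0, 0.0]
wrist_force: [0.5, 0.1, 0.3]
opening: 0.402
finger_force: 30.0
```

```bash
python3 go.py 554.6,287.6,60,92.2 554.6,287.6,29,92.2
```

```text
now [554.  284.5 116.5] th 92.3 t 27.43 open 35.4 ff 30.0 wf [0.5 0.1 0.3] q [ 0.28  0.44  1.58  0.    1.12 -1.33]
554.6,287.6,60,92.2 | shift in old axes [-0.7  3.1 56.5] yaw 0.1 | shift if yaw first [-0.7  3.1 56.5]
554.6,287.6,29,92.2 | shift in old axes [-0.  0. 31.] yaw 0.0 | shift if yaw first [-0.  0. 31.]
```

>>> jog_arm([
  [[20, -0.7, 3.1, 20, 0], [20, 0, 0, 25, 0], [20, 0, 0, 20, 0], [20, 0, 0, 13, 0], [20, 0, 0, 6, 0], [20, 0, 0, 0, 0], [20, 0, 0, 0, 0]],
])

```text
time: 28.3
tool_pos: [555.1, 285.7, 33.5]
ee_rot: [0.001, -0.019, 1.0, 0.0]
wrist_force: [0.3, -0.0, -0.2]
opening: 0.406
finger_force: 30.0
```

>>> jog_arm([
  [[20, 0, 2, 0, 0], [20, 0, 0, 3.8, 0], [20, 0, 0, 0, 0], [41, 0, 0, 0, 0], [41, 0, 0, 0, 0], [41, 0, 0, 0, 0], [41, 0, 0, -25, 0], [41, 0, 0, -30, 0], [41, 0, 0, -30, 0], [60, 0, 0, 0, 0]],
])

```text
time: 29.55
tool_pos: [556.2, 288.0, 116.7]
ee_rot: [0.003, -0.019, 1.0, 0.001]
wrist_force: [0.4, 0.1, -0.2]
opening: 0.552
finger_force: 0.0
```

```bash
python3 go.py 470.2,9.8,120,92.2 470.2,9.8,42,92.2
```

```text
now [556.2 288.  116.7] th 92.17 t 29.55 open 48.7 ff 0.0 wf [ 0.4  0.1 -0.2] q [ 0.29  0.44  1.58  0.    1.12 -1.32]
470.2,9.8,120,92.2 | shift in old axes [  96.5 -274.8   -3.3] yaw -0.0 | shift if yaw first [  96.7 -274.7   -3.3]
470.2,9.8,42,92.2 | shift in old axes [-0.  0. 78.] yaw 0.0 | shift if yaw first [-0.  0. 78.]
```

>>> jog_arm([
  [[60, 13.8, -39.3, -3, 0], [60, 13.8, -39.3, 0, 0], [60, 13.8, -39.3, 0, 0], [60, 13.8, -39.3, 0, 0], [60, 13.8, -39.3, 0, 0], [60, 13.8, -39.3, 0, 0], [60, 13.8, -39.3, 0, 0], [60, 0, 0, 0, 0], [60, 0, 0, 0, 0]],
])

```text
time: 30.68
tool_pos: [468.0, 9.3, 116.2]
ee_rot: [-0.0, -0.019, 1.0, 0.0]
wrist_force: [-0.5, -1.2, -1.0]
opening: 0.676
finger_force: 0.0
```

```bash
python3 go.py 470.2,9.8,42,92.2
python3 - <<'E'
from workcell import cams
import cv2,numpy as np
a=cv2.resize(cams.capture("top")["image"][155:345,120:520,::-1],None,fx=2,fy=2)
cv2.imwrite("pics/t5.png",a)
E
```

```text
now [468.    9.3 116.2] th 92.13 t 30.68 open 59.5 ff 0.0 wf [-0.5 -1.2 -1. ] q [-0.23  0.13  1.98  0.    1.03 -1.84]
470.2,9.8,42,92.2 | shift in old axes [-2.3  0.5 74.2] yaw -0.1 | shift if yaw first [-2.3  0.5 74.2]
```

View pics/t5.png

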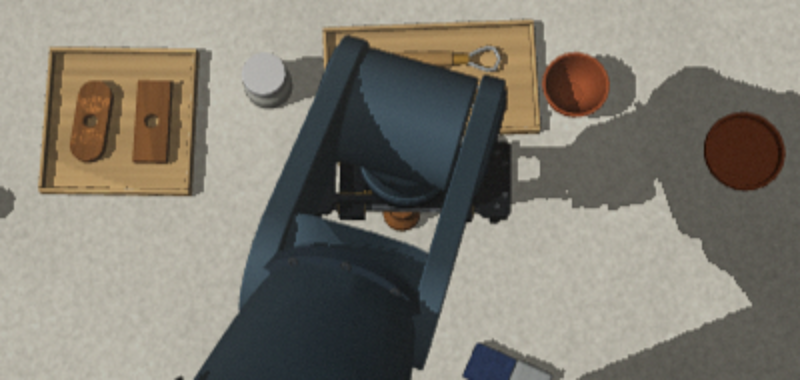

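Both ribs lie flat and apart in the square tray, at crop (90,120) and (152,121). The stamp stands untouched under the gripper at (402,217). Now I grip it by the knob.

>>> jog_arm([
  [[60, -2.3, 0.5, 20, 0], [60, 0, 0, 25, 0], [60, 0, 0, 18, 0], [60, 0, 0, 9, 0], [60, 0, 0, 3, 0], [60, 0, 0, 0, 0], [15, 0, 0, 0, 0], [15, 0, 0, 0, 0], [15, 0, 0, 0, 0], [15, 0, 0, 0, 0]],
])

```text
time: 31.98
tool_pos: [470.7, 9.5, 42.1]
ee_rot: [0.0, -0.019, 1.0, -0.0]
wrist_force: [-1.6, 0.5, 1.8]
opening: 0.297
finger_force: 30.0
```

```bash
python3 go.py 470.2,9.8,120,92.2 556,-351.5,120,92.2
```

```text
now [470.7   9.5  42.1] th 92.17 t 31.98 open 26.1 ff 30.0 wf [-1.6  0.5  1.8] q [-0.23  0.28  2.    0.    0.86 -1.84]
470.2,9.8,120,92.2 | shift in old axes [  0.5   0.3 -77.9] yaw -0.0 | shift if yaw first [  0.5   0.3 -77.9]
556,-351.5,120,92.2 | shift in old axes [ -71.9 -364.3   -0. ] yaw 0.0 | shift if yaw first [ -71.9 -364.3   -0. ]
```

>>> jog_arm([
  [[15, 0, 0, -20, 0], [15, 0, 0, -30, 0], [15, 0, 0, -30, 0], [15, -7, -36, 0, 0], [15, -7, -36, 0, 0], [15, -7, -36, 0, 0], [15, -7, -36, 0, 0], [15, -7, -36, 0, 0], [15, -7, -36, 0, 0], [15, -7, -36, 0, 0]],
])

```text
time: 33.22
tool_pos: [529.0, -241.6, 121.6]
ee_rot: [-0.0, -0.019, 1.0, 0.0]
wrist_force: [-0.9, -0.6, -0.2]
opening: 0.298
finger_force: 30.0
```

>>> jog_arm([
  [[15, -7, -36, 0, 0], [15, -7, -36, 0, 0], [15, -7, -36, 0, 0], [15, 0, 0, 0, 0], [15, 0, 0, 0, 0]],
])

```text
time: 33.85
tool_pos: [553.6, -346.8, 121.2]
ee_rot: [-0.001, -0.019, 1.0, 0.001]
wrist_force: [0.6, 0.8, -1.1]
opening: 0.302
finger_force: 30.0
```

```bash
python3 go.py 556,-351.5,60,92.2
python3 - <<'E'
from workcell import cams
import cv2,numpy as np
a=cams.capture("top")["image"][150:300,410:540,::-1];b=cams.capture("side")["image"][210:360,420:580,::-1]
cv2.imwrite("pics/d.png",cv2.resize(np.hstack([a,b]),None,fx=2.7,fy=2.7,interpolation=cv2.INTER_CUBIC))
E
```

```text
now [ 553.6 -346.8  121.2] th 92.16 t 33.85 open 26.6 ff 30.0 wf [ 0.6  0.8 -1.1] q [-0.74  0.49  1.49  0.    1.16 -2.35]
556,-351.5,60,92.2 | shift in old axes [-2.2 -4.8 61.2] yaw -0.0 | shift if yaw first [-2.2 -4.8 61.2]
```

View pics/d.png

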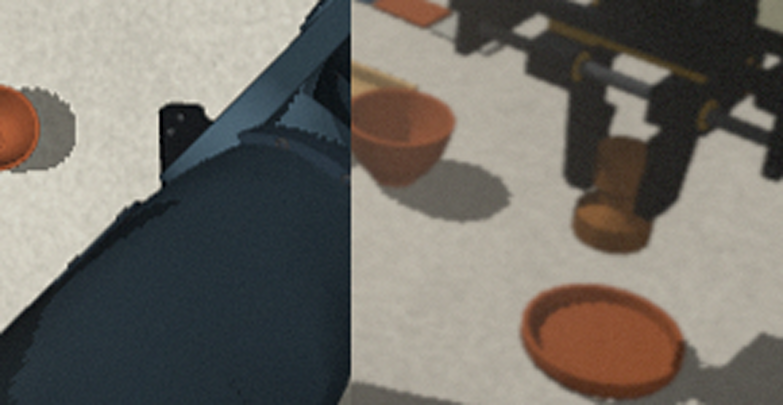

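In the side half of the picture the stamp hangs upright between the fingers at (613,195), above the dish at (603,340).

>>> jog_arm([
  [[15, -2.2, -4.8, 15, 0], [15, 0, 0, 20, 0], [15, 0, 0, 18, 0], [15, 0, 0, 12, 0], [15, 0, 0, 7, 0], [15, 0, 0, 0, 0], [15, 0, 0, 0, 0]],
])

```text
time: 34.83
tool_pos: [557.0, -352.7, 50.6]
ee_rot: [0.0, -0.019, 1.0, -0.0]
wrist_force: [-0.1, -0.1, -0.7]
opening: 0.299
finger_force: 30.0
```

>>> jog_arm([
  [[15, 0, 0, 2, 0], [15, 0, 0, 0.8, 0], [15, 0, 0, 0, 0], [15, 0, 0, 0, 0]],
])

```text
time: 35.33
tool_pos: [556.6, -352.3, 47.2]
ee_rot: [0.0, -0.019, 1.0, -0.0]
wrist_force: [0.4, -0.5, -0.5]
opening: 0.303
finger_force: 30.0
```

Release, retreat straight up, then move clear for a final look.

>>> jog_arm([
  [[60, 0, 0, 0, 0], [60, 0, 0, 0, 0], [60, 0, 0, 0, 0], [60, 0, 0, -20, 0], [60, 0, 0, -30, 0], [60, 0, 0, -30, 0], [60, 0, 0, -30, 0], [60, 0, 0, -30, 0], [60, 0, 0, 0, 0]],
])

```text
time: 36.45
tool_pos: [558.2, -353.7, 191.9]
ee_rot: [0.003, -0.019, 1.0, -0.003]
wrist_force: [-0.2, 0.8, -0.1]
opening: 0.684
finger_force: 0.0
```

>>> jog_arm([
  [[60, 40, 0, 0, 0], [60, 40, 0, 0, 0], [60, 40, 0, 0, 0], [60, 40, 0, 0, 0], [60, 20, 0, 0, 0], [60, 0, 0, 0, 0], [60, 0, 0, 0, 0], [60, 0, 0, 0, 0]],
])

```text
time: 37.45
tool_pos: [377.6, -359.1, 187.1]
ee_rot: [0.0, -0.019, 1.0, -0.0]
wrist_force: [-0.4, -0.4, 0.4]
opening: 0.682
finger_force: 0.0
```

```bash
python3 go.py
python3 - <<'E'
from workcell import cams
import cv2,numpy as np
a=cams.capture("top")["image"][150:300,120:520,::-1];b=cams.capture("side")["image"][160:400,180:580,::-1]
cv2.imwrite("pics/f.png",cv2.resize(np.vstack([a,b]),None,fx=1.5,fy=1.5,interpolation=cv2.INTER_CUBIC))
E
```

```text
now [ 377.6 -359.1  187.1] th 92.23 t 37.45 open 60.1 ff 0.0 wf [-0.4 -0.4  0.4] q [-0.99  0.14  1.81  0.    1.2  -2.6 ]
```

View pics/f.png

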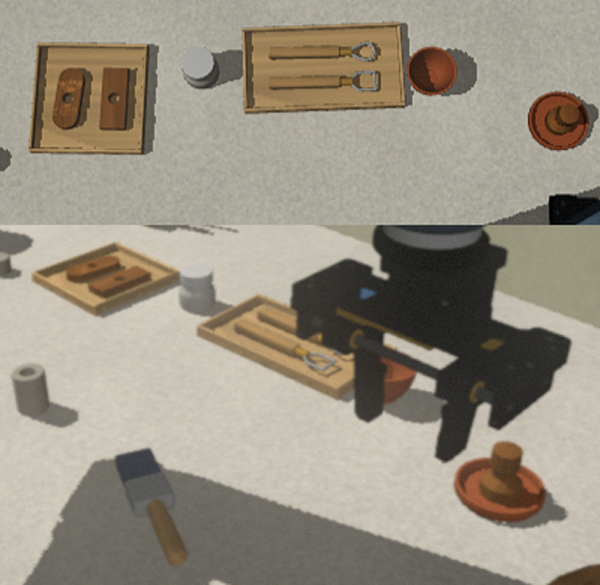

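The final picture shows everything in place:
- The trimmers lie side by side in the trough at (325,50) and (325,80).
- The ribs lie flat and apart at (68,98) and (115,98).
- The stamp stands upright in the dish at (560,120) in the top view and (505,470) in the side view.
- The jar and bowl haven't moved, and the arm is clear.

```bash
python3 -c "
from workcell import manip
print(manip.finish_job())"
```

```text
the job is handed in; nothing more can be done
None
```

The job is handed in after about 37.5 s of robot time: both trimmers lie side by side in the long tray, both ribs lie flat and apart in the square tray, the stamp stands upright in the dish, and the bowl and jar were left where they stood.

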